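Clear the pot and hold the spring jaw open at the size pointer

ROBOT

A 6-joint arm with a two-finger parallel gripper is mounted at the origin on a cart in front of the work surface, level with it; the furniture and walls round the work are solid. World frame = base frame: x ahead of the robot, y to its left, z up, the work surface at z = 0. Lengths are in m, angles in rad, forces in N, time in s.
With the tool pointing down it reaches from about 0.3 to 0.875 m from the base axis. Payload 6.4 kg.
Tool frame: the origin (TCP) lies midway between the tips of the shut fingers; the grasp point (between the pads) lies 19 mm behind it (ctrl.tcp_to_grasp is the distance from the TCP to the grasp point, in m); z points along the fingers, y is the direction in which the jaws open and shut (so a half turn about z gives the same grasp; the last joint's range is limited). The gripper opens to 85 mm and grips with 20 to 120 N. Pads are 22 mm wide; open, the fingers measure 114 mm over their backs; the gripper's body (76 mm by 85 mm) begins 54 mm behind the grasp point. The pads swing forward as they close: fully open they stand 13 mm farther back than shut.
Start: joints at [-1.453, 0.181, 1.607, -0, 1.354, -0.206], TCP at [0.183, -0.545, 0.231] pointing down, gripper open.
Joint ranges: [-2.99, 2.99], [-0.89, 2.07], [0.3, 2.58], [-1.14, 4.28], [0, 2.63], [-3.12, 3.12]. Speed limits (rad/s): [2.57, 2.57, 3.01, 3.14, 3.14, 3.14].

INTERFACE

Orientations are given as a unit quaternion [w, x, y, z].
In Python, from bench import monitor, imaging, order, spotter, ctrl gives the robot as it stands.
- The arm moves only by the shell command python3 -m pendant 'ROWS'. ROWS is JSON, a list that holds one entry, the list of rows, each a list of 5 numbers: the shift along the world's x, y, z in mm, then the turn about the world's z in degrees, then the finger opening in mm, from 0 to 85.4. A call has 1 to 8 rows; each row shifts and turns the commanded pose from where the row before left it; what a row does not reach is not made up. A row lasts 1/8 s, in which the tool goes at most 62.5 mm and 10.7 degrees, less where a joint would pass 70% of its speed; a pose out of reach is approached as far as the arm can. A call with a gripper value outside its range is refused whole. The fingers move at their own pace and stop on an object; the grip force is fixed at half the most. Time passes only in rows, so rows that do not move let the fingers close. It gives the time, the measured TCP pose, the force and the opening at its end, in the units of the state.
- monitor.get_obs(): the state, without advancing time (a new reading comes with each control period).
- imaging.camera(name): name is "side" or "top" or "wrist"; returns a dict with "img" (480x640x3 uint8, red, green, blue), "vfov" (degrees; the focal length in pixels is half the picture's height over the tangent of half this angle, whatever the lens; pixels are square), "cx", "cy" (the principal point, pixels), "origin" and "orientation" of the camera in the world. Camera axes: x right, y down, z forward; pixel columns grow to the right and rows downward; lengths in m; the calibration is good to about 2 mm. A picture is of the moment at which its call begins. There is no depth.
- order.hand_in(): hands the job in, once; it reports no verdict.
Trained networks look in the newest picture that a camera, given by its name, has taken for a name from the list of things; names that differ only in an ending like _2 or _b are one class to them, and where a whole thing is asked for, a point or a joint stands for the part that bears it (a point fixed in the world has none). Each returns a list of dicts, best first, with "confidence" (0 to 1); they miss things now and then, are a little off and sometimes report something else, mostly with a low value. They report only what shows in the picture. A call takes as long as a camera call.
- spotter.recognise(camera, thing): "at" ([x, y, z] in m, in the coordinates of the camera as it stood for that picture, good to about 4 mm: the middle of the surface that is visible of it).
- spotter.tip_of(camera, thing): "at" ([x, y, z] in m, in the coordinates of the camera as it stood for that picture, good to about 4 mm: a listed point, or the origin of a listed thing).
The state is a dict: "time_s": time; "q": joint angles; "dq": joint speeds; "joint_efforts": joint torques, N m; "eef_pos": TCP position; "eef_rot": TCP orientation; "wrist_force": force on the tool from outside, world axes, zero at the start; "torque": the same for the moment, N m; "opening": opening from 0.0 (shut) to 1.0 (fully open).
Only numpy, scipy, OpenCV 4.12 (cv2) and the standard library are available. Lean on these libraries where they do the work, as an engineer would, in place of code of your own. Each camera call takes 0.05 s, during which the arm holds its last target. There are 200 camera calls.

TASK

The work holder's spring jaw must be opened for the next bottle, but a pot with a white lid stands in the way of its pull knob. Slide the pot sideways along the surface, without lifting or tipping it, so that it stands inside the green ring, leaving the jaw shut meanwhile. Then pull the black knob out until the black line on the jaw's white tab is level with the yellow pointer, and finish while still holding it there (it springs shut if let go); leave the other things on the cabinet where they are.

Things in the scene. Friction and masses are not known exactly. Their poses are not given: they have to be found in the camera images.
- jig: fixed grey base of the spring work holder, 165 x 100 mm, with a blue spring housing in front and a blue fixed jaw behind, 70 mm tall in all; origin at the surface, amid the base; its -x axis is the direction in which the jaw is pulled out (the front, roughly towards the robot), its y axis to the left carries the pointer rail (out to 82 mm from the middle)
- jaw_knob (a point): centre of the gripping part of the black upright round knob at the front end of the jaw's pull rod: 25 mm diameter, free from 26 to 82 mm above the surface, this point 66 mm above it and 122 mm in front of the jig's origin with the jaw shut; a 12 mm rod runs from it back to the housing at 36 mm height; the front face of the housing's collar is 18 mm behind the knob's surface. It moves with the jaw. Axes as the jig's
- jaw (a joint): how far the red jaw is pulled out along the jig's -x, m: 0 shut (held by the spring), 0.07 at its end stop; the spring pulls back with about 4 N at 0 and 1.2 N more for each 10 mm
- jaw_line (a point): outer end of the black line on the white tab at the left (+y) side of the red jaw, 50 mm above the surface; moves with the jaw. Axes as the jig's
- pointer_tip (a point): tip of the fixed yellow pointer on the rail left of the jaw, 50 mm above the surface, 30 to 50 mm in front of (along the jig's -x) the black line while the jaw is shut; the line is at the mark when both have the same place along the jig's x axis. Axes as the jig's
- pot_center (a point): centre, half-way up, of the loose round pot with a white lid and red band, 68 mm diameter, 43 mm tall, 0.07 to 0.15 kg; it stands in front of the knob
- green_ring_center (a point): centre of the flat green ring painted on the surface, inner diameter 88 mm, outer 100 mm, nothing to catch on; left or right of the knob
- white_ring_center (a point): centre of a like ring in white, on the other side; not to be used
- oil_center (a point): small loose brown dropper bottle, 33 mm across, 102 mm tall; leave it alone; this point half-way up
- jar_center (a point): small loose white jar with a pale green cap, 48 mm across, 79 mm tall; leave it alone; this point half-way up
- card_center (a point): small yellow and pink folded card packet, 45 x 78 x 16 mm, lying loose; leave it alone; this point half-way up

How it is judged:
On the way, in this order (a step that is already met when the one before it is completed fails the run):
1. the pot stands upright inside the green ring while the jaw is still shut (horizontal distance between pot_center and green_ring_center below 0.012 m and height (world z) of pot_center below 0.027 m and angle between pot_center's own z axis and vertical below 0.15 rad and value of joint jaw below 0.008 m), for 0.2 s.
2. the jaw's line is at the yellow pointer, the fingers holding the jaw (x of jaw_line in the frame of pointer_tip between -0.005 and 0.005 m and contact force between the fingers and jaw above 3 N), for 0.2 s.
At the end, for the whole second after the job is handed in: The fingers still hold the jaw out and still, its black line within 5 mm of the yellow pointer along the pull; the pot stands upright on the surface, let go, its centre within 12 mm of the green ring's (all of step 2 and horizontal distance between pot_center and green_ring_center below 0.012 m and height (world z) of pot_center below 0.027 m and angle between pot_center's own z axis and vertical below 0.15 rad and velocity of joint jaw between -0.01 and 0.01 m/s and contact force between pot and jaw below 0.1 N and contact force between the fingers and pot below 0.1 N); the arm keeps its last pose, push and grip.
It fails at once if the pot is lifted off the surface or tipped (height (world z) of pot_center above 0.03 m or angle between pot_center's own z axis and vertical above 0.3 rad).
It fails at once if a bystander (dropper bottle, jar, card packet) is shifted by more than 20 mm (distance of any of oil_center, jar_center, card_center from where it was at the start of the episode above 0.02 m).
It also fails if it takes over 45 s, if anything falls off the work surface, if the arm or the gripper's body presses on something with over 40 N, if the wrist force passes 120 N, or if a joint passes its speed limit or range.

## Working session

There is one attempt and no reset: what is moved stays moved. The work goes in short steps, Python scripts to look and compute and a shell command to move; the robot and the scene stay as the last step left them, time stands still between calls to the robot, and variables do not carry over. Pictures are saved under pics/ and viewed, about 8 in all and at most 12, crops included, and the job is handed in when it is done.

```bash
mkdir -p pics
cat > h.py <<'E'
from bench import monitor, imaging, order, spotter, ctrl
import numpy as np, cv2
from scipy.spatial.transform import Rotation as R
def cam(n):
    c=imaging.camera(n); o=c["orientation"]; c["R"]=R.from_quat([o[1],o[2],o[3],o[0]]).as_matrix(); c["o"]=np.array(c["origin"])
    c["f"]=240/np.tan(np.radians(c["vfov"])/2); return c
def w(c,p): return c["o"]+c["R"]@np.array(p)
def ray(c,u,v,z):
    d=c["R"]@np.array([(u-c["cx"])/c["f"],(v-c["cy"])/c["f"],1]); return c["o"]+d*(z-c["o"][2])/d[2]
def px(c,p):
    q=c["R"].T@(np.array(p)-c["o"]); return c["f"]*q[:2]/q[2]+[c["cx"],c["cy"]]
def save(c,n): cv2.imwrite("pics/"+n,c["img"][:,:,::-1])
E
cat > a.py <<'E'
from h import *
np.set_printoptions(precision=4,suppress=True)
for n in ("top","side"):
    c=cam(n); save(c,n+"1.png"); print(n,c["o"],c["R"][:,2])
    for t in "jig jaw_knob jaw_line pointer_tip pot_center green_ring_center white_ring_center oil_center jar_center card_center".split():
        r=spotter.tip_of(n,t)
        print(t,[(w(c,d["at"]),round(d["confidence"],2)) for d in r[:2]])
o=monitor.get_obs(); print(o["time_s"],o["eef_pos"],o["eef_rot"],o["opening"],ctrl.tcp_to_grasp)
E
python3 a.py
```

```text
top [ 0.3436 -0.0249  1.0001] [ 0.2084 -0.0333 -0.9775]
jig [(array([0.6737, 0.0479, 0.0508]), 0.45)]
jaw_knob [(array([0.5171, 0.02  , 0.068 ]), 0.63)]
jaw_line [(array([0.6722, 0.0457, 0.05  ]), 0.75), (array([0.515 , 0.0182, 0.0649]), 0.64)]
pointer_tip [(array([0.628 , 0.0594, 0.05  ]), 0.64)]
pot_center [(array([0.4461, 0.0327, 0.021 ]), 0.78)]
green_ring_center []
white_ring_center []
oil_center [(array([0.6666, 0.2144, 0.0525]), 0.87), (array([0.4436, 0.0332, 0.025 ]), 0.68)]
jar_center [(array([ 0.6626, -0.1971,  0.0447]), 0.8), (array([0.6227, 0.0601, 0.0483]), 0.46)]
card_center [(array([ 0.3821, -0.2972,  0.0108]), 0.78)]
side [ 0.2309 -0.7711  0.7565] [ 0.2947  0.6892 -0.6619]
jig [(array([0.634 , 0.0018, 0.0001]), 0.71), (array([0.4416, 0.0386, 0.024 ]), 0.7)]
jaw_knob [(array([0.5155, 0.0223, 0.0679]), 0.68)]
jaw_line [(array([0.672 , 0.0518, 0.05  ]), 0.62)]
pointer_tip [(array([0.6232, 0.063 , 0.053 ]), 0.59), (array([ 0.6339,  0.0013, -0.0022]), 0.32)]
pot_center [(array([0.4426, 0.0406, 0.0258]), 0.62)]
green_ring_center [(array([ 0.6305, -0.0019, -0.0036]), 0.66), (array([ 0.5281,  0.1696, -0.0003]), 0.56)]
white_ring_center []
oil_center [(array([0.6602, 0.2175, 0.053 ]), 0.7)]
jar_center [(array([ 0.6694, -0.2033,  0.0424]), 0.78)]
card_center [(array([ 0.3888, -0.2947,  0.0081]), 0.94)]
1.1 [ 0.183  -0.5451  0.2313] [ 0.      0.9869  0.1612 -0.    ] 0.9984613737055908 0.0187
```

View pics/top1.png

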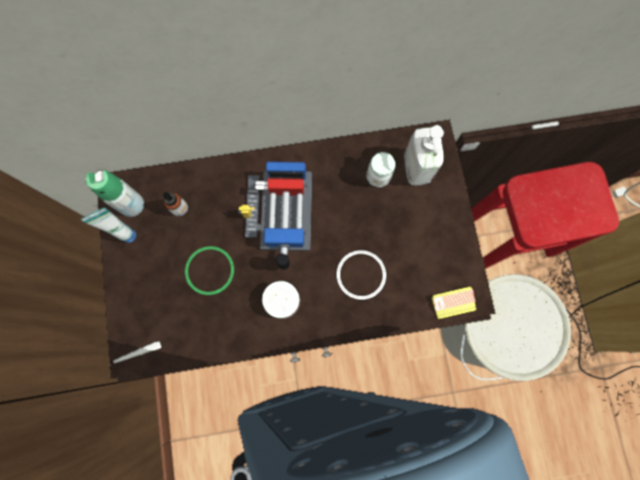

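View pics/side1.png

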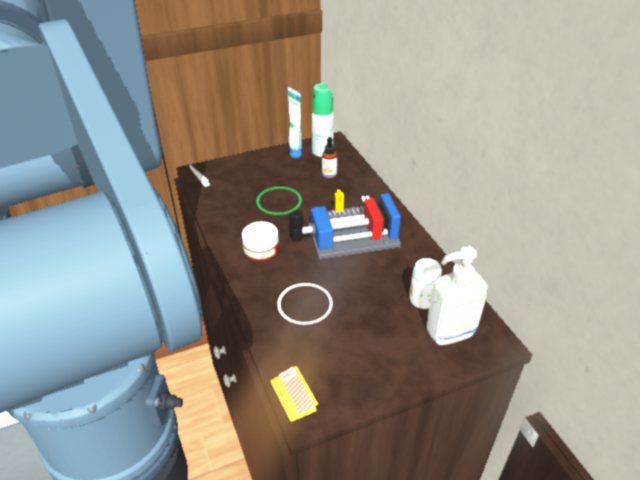

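Top view: pot lid at (281,300), knob (283,262), green ring (210,270), which is left of the knob, and the jig above it. The side view agrees. I'll refine the ring, pot and jig yaw from colour.

```bash
cat > b.py <<'E'
from h import *
np.set_printoptions(precision=4,suppress=True)
for n in ("top","side"):
    c=cam(n); hsv=cv2.cvtColor(c["img"],cv2.COLOR_RGB2HSV)
    def comps(lo,hi,amin):
        m=cv2.inRange(hsv,lo,hi); k,l,s,ce=cv2.connectedComponentsWithStats(m)
        return [(np.argwhere(l==i)[:,::-1],s[i]) for i in range(1,k) if s[i,4]>amin]
    for p,s in comps((50,120,60),(75,255,255),60):
        e=cv2.fitEllipse(cv2.convexHull(p.astype(np.int32))); print(n,"green",e[0],e[1],ray(c,*e[0],0))
    for p,s in comps((105,150,60),(120,255,255),80):
        r=cv2.minAreaRect(p.astype(np.int32)); b=cv2.boxPoints(r)
        print(n,"blue",s, [ray(c,*q,0.07)[:2] for q in b], "c",ray(c,*r[0],0.07)[:2])
    for p,s in comps((0,0,190),(180,50,255),300):
        e=cv2.fitEllipse(cv2.convexHull(p.astype(np.int32))); print(n,"white",e[0],e[1],ray(c,*e[0],0.043)[:2],ray(c,*e[0],0)[:2])
E
python3 b.py
```

```text
top green (106.79705810546875, 185.8267364501953) (25.268186569213867, 29.05493927001953) [0.7394 0.3611 0.    ]
top green (209.0175323486328, 270.2736511230469) (46.771217346191406, 48.90129852294922) [0.5281 0.1717 0.    ]
top blue [267 162  38  15 316] [array([0.6835, 0.0254]), array([0.7098, 0.0208]), array([ 0.6953, -0.0507]), array([ 0.6691, -0.0457])] c [ 0.6894 -0.0126]
top blue [264 228  39  18 599] [array([0.5788, 0.0453]), array([ 0.567, -0.026]), array([ 0.5344, -0.0209]), array([0.5461, 0.0499])] c [0.5565 0.012 ]
top white (430.1929626464844, 146.3472442626953) (36.229366302490234, 44.218238830566406) [ 0.6992 -0.309 ] [ 0.7151 -0.3218]
top white (382.96795654296875, 165.83016967773438) (22.880573272705078, 29.052425384521484) [ 0.6738 -0.2067] [ 0.6886 -0.2148]
top white (112.58849334716797, 226.11309814453125) (19.60692024230957, 36.317359924316406) [0.6378 0.3395] [0.651  0.3559]
top white (360.94915771484375, 274.4671325683594) (47.96017074584961, 48.983699798583984) [ 0.4646 -0.1234] [ 0.47   -0.1278]
top white (513.8108520507812, 330.88134765625) (107.810081481933
[... 771 characters left out ...]
) (399.33685302734375, 707.1712646484375) [ 1.056  -0.1718] [ 1.1058 -0.1357]
side white (292.9934997558594, 121.67969512939453) (19.761066436767578, 52.53875732421875) [0.6502 0.4035] [0.6755 0.4743]
side white (348.7701721191406, 221.37655639648438) (14.728409767150879, 41.334049224853516) [0.6149 0.0029] [0.6381 0.0496]
side white (259.95098876953125, 239.09918212890625) (37.59261703491211, 38.50812530517578) [0.4389 0.0203] [0.4515 0.068 ]
side white (304.4753112792969, 303.3616027832031) (41.62971115112305, 55.379425048828125) [ 0.4564 -0.1631] [ 0.47   -0.1265]
side white (495.3052062988281, 465.51544189453125) (12.599725723266602, 71.66658782958984) [ 0.5809 -0.523 ] [ 0.602  -0.5081]
```

```bash
python3 -m pendant '[[[26,50,-5,-4,85],[26,50,-5,-4,85],[26,50,-5,-4,85],[26,50,-5,-4,85],[26,50,-5,-4,85],[26,50,-5,-4,85],[26,50,-5,-4,85],[26,50,-5,0,85]]]'
python3 -m pendant '[[[26,50,-5,0,85],[26,50,-5,0,85],[0,50,-5,0,85],[0,31,0,0,85],[0,0,0,0,85]]]'
cat > c.py <<'E'
from h import *
np.set_printoptions(precision=4,suppress=True)
import sys
o=monitor.get_obs(); q=o["eef_rot"]; M=R.from_quat([q[1],q[2],q[3],q[0]]).as_matrix()
print(o["time_s"],o["eef_pos"],"jawdir",np.degrees(np.arctan2(M[1,1],M[0,1])),"z",M[:,2],o["opening"],o["wrist_force"])
E
python3 c.py
python3 - <<'E'
from h import *
c=cam("wrist"); save(c,"w1.png"); print(c["o"],c["R"])
for t in ("pot_center","jaw_knob"):
    print(t,[(w(c,d["at"]),d["confidence"]) for d in spotter.tip_of("wrist",t)])
E
```

```text
time_s: 2.2
eef_pos: [0.3917, -0.1436, 0.1916]
eef_rot: [0.0, 0.997, -0.083, 0.001]
wrist_force: [1.0, -0.3, 0.6]
opening: 0.995
time_s: 2.82
eef_pos: [0.4427, 0.0377, 0.1762]
eef_rot: [-0.0, 0.997, -0.08, -0.0]
wrist_force: [-0.1, -0.1, 0.1]
opening: 0.992
2.825 [0.4427 0.0377 0.1762] jawdir -99.23266658238309 z [-0.0002  0.0002 -1.    ] 0.9921816516815242 [-0.1258 -0.132   0.0949]
[0.51003373 0.02641444 0.31876761] [[-1.59775386e-01 -9.50661069e-01 -2.65923594e-01]
 [-9.87153327e-01  1.53969351e-01  4.26819445e-02]
 [ 3.68020070e-04  2.69326884e-01 -9.63048749e-01]]
pot_center [(array([0.44486341, 0.03918006, 0.01719948]), 0.79)]
jaw_knob [(array([0.51308706, 0.02714496, 0.07144807]), 0.91)]
```

View pics/w1.png

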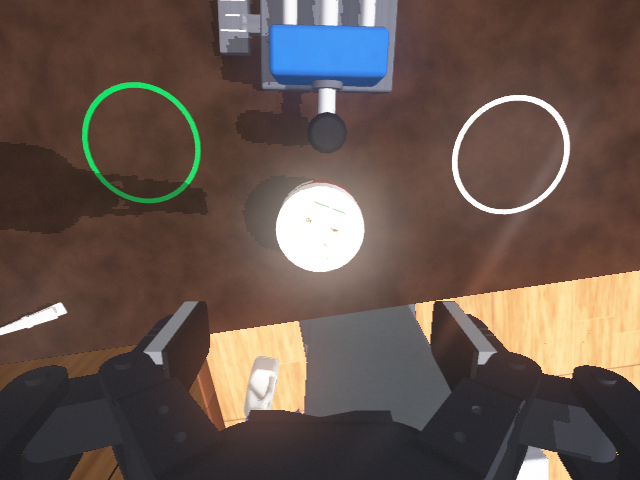

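Wrist view: lid centre (320,229), green ring centre (141,142), knob top (327,132), housing edges aligned with the picture.

Run:
```python
from h import *
c=cam("wrist")
print("lid",ray(c,320,229,.043),"knob",ray(c,327,132,.082))
h=cv2.cvtColor(c["img"],cv2.COLOR_RGB2HSV); m=cv2.inRange(h,(50,120,60),(75,255,255))
e=cv2.fitEllipse(cv2.convexHull(cv2.findNonZero(m))); print("ring",e,ray(c,*e[0],0))
m=cv2.inRange(h,(105,150,60),(120,255,255)); x,y=np.where(m)[1],np.where(m)[0]
# housing top front edge ~ rows 84 -> points
r=cv2.minAreaRect(cv2.findNonZero(m)); print([ray(c,*q,.07)[:2] for q in cv2.boxPoints(r)])
```

```text
lid [0.44479626 0.03420293 0.043     ] knob [0.51300823 0.01866418 0.082     ]
ring ((138.05052185058594, 144.1683349609375), (111.39673614501953, 126.96349334716797), 138.81491088867188) [0.52987513 0.1717543  0.        ]
[array([0.5470167 , 0.05239661]), array([0.57879749, 0.04509485]), array([ 0.56606532, -0.02407385]), array([ 0.53372431, -0.01948046])]
```

```bash
python3 -m pendant '[[[1,-2,-55,0,85],[0,0,-55,0,85],[0,0,-35,0,85],[0,0,-17,0,85],[0,0,-9,0,85],[0,0,0,0,66],[0,0,0,0,62],[0,0,0,0,62]]]'; python3 -c "
from h import *
save(cam('side'),'s2.png')"
```

```text
time_s: 4.03
eef_pos: [0.4446, 0.0336, 0.006]
eef_rot: [0.0, 0.997, -0.082, 0.001]
wrist_force: [-0.5, 0.8, -0.6]
opening: 0.785
```

View pics/s2.png

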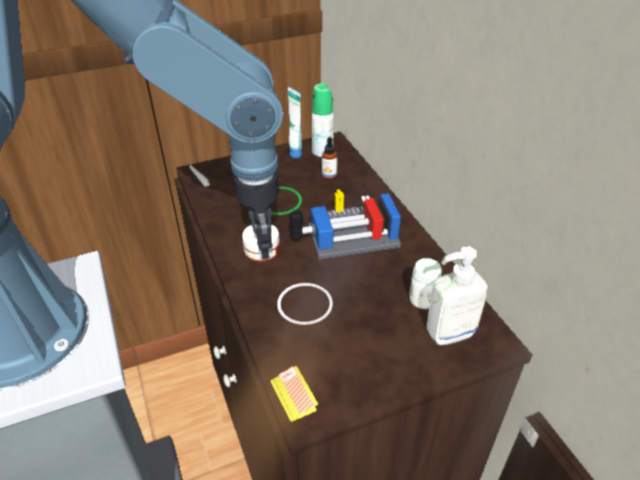

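```bash
python3 -m pendant '[[[0,12,0,0,62],[0,18,0,0,62],[0,20,0,0,62],[8,20,0,0,62],[14,18,0,0,62],[18,15,0,0,62],[18,14,0,0,62],[14,12,0,0,62]]]'
python3 -m pendant '[[[8,6,0,0,62],[4,3,0,0,62],[0,0,0,0,62],[0,0,0,0,62]]]'
python3 - <<'E'
from h import *
c=cam("top"); save(c,"t2.png")
E
```

```text
time_s: 5.08
eef_pos: [0.516, 0.1638, 0.0059]
eef_rot: [0.0, 0.997, -0.082, -0.0]
wrist_force: [-5.8, -4.7, 10.9]
opening: 0.783
time_s: 5.58
eef_pos: [0.5279, 0.1726, 0.0058]
eef_rot: [-0.0, 0.997, -0.082, 0.0]
wrist_force: [-1.2, -0.1, 5.7]
opening: 0.785
```

View pics/t2.png

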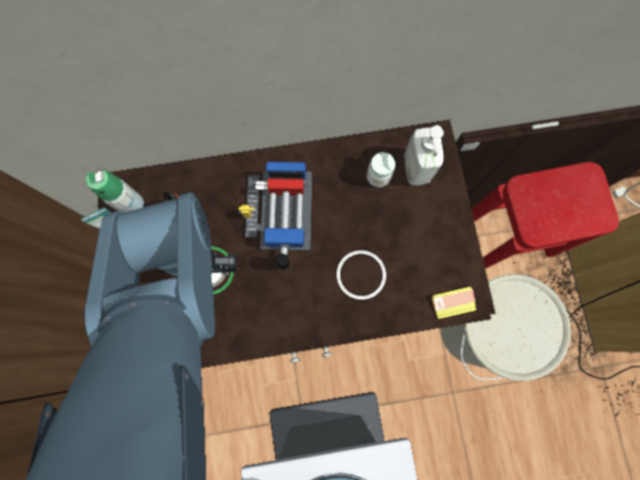

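The pot is in the ring under the gripper, at about (215,272). I'll release it, rise straight up and check.

```bash
python3 -m pendant '[[[0,0,0,0,85],[0,0,0,0,85],[0,0,0,0,85],[0,0,30,0,85],[0,0,60,0,85],[0,0,60,0,85],[0,0,20,0,85]]]'
python3 - <<'E'
from h import *
c=cam("wrist"); save(c,"w2.png")
h=cv2.cvtColor(c["img"],cv2.COLOR_RGB2HSV); m=cv2.inRange(h,(50,120,60),(75,255,255))
e=cv2.fitEllipse(cv2.convexHull(cv2.findNonZero(m))); print("ring",e,ray(c,*e[0],0))
for d in spotter.tip_of("wrist","pot_center"): print(w(c,d["at"]),d["confidence"])
m=cv2.inRange(h,(0,0,200),(180,60,255)); k,l,s,ce=cv2.connectedComponentsWithStats(m)
for i in range(1,k):
    if s[i,4]>2000: print(s[i],ce[i],ray(c,*ce[i],.043))
E
```

```text
time_s: 6.5
eef_pos: [0.5303, 0.1722, 0.18]
eef_rot: [-0.001, 0.997, -0.082, 0.004]
wrist_force: [-0.0, -0.6, -1.4]
opening: 0.997
ring ((179.5264434814453, 133.5253143310547), (178.61404418945312, 437.9396057128906), 120.80719757080078) [0.6210842  0.27458632 0.        ]
[0.52687579 0.17305514 0.02055032] 0.59
[  14    0  124   75 4911] [79.67073916 37.47587049] [0.68917928 0.30966353 0.043     ]
[   0  117   85   38 2341] [ 35.26527125 136.05553182] [0.63308735 0.36224864 0.043     ]
[ 277  189   88   88 5969] [320.58870833 232.89110404] [0.52891527 0.17150999 0.043     ]
```

View pics/w2.png

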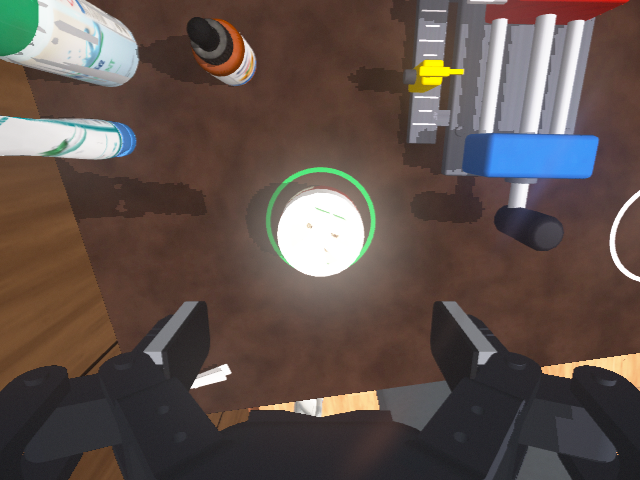

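Pot lid centre (320,233) sits inside the ring, which is centred near (321,219) on the surface. The offset is lid-height parallax. The pointer tip is at (463,71). Next I go above the knob.

```bash
python3 -m pendant '[[[-3,-30,0,0,85],[-3,-45,0,-1,60],[-5,-45,0,0,60],[-4,-25,0,0,60],[0,-7,0,0,60],[0,0,0,0,60]]]'; python3 c.py
python3 - <<'E'
from h import *
c=cam("wrist"); save(c,"w3.png")
for t in ("jaw_knob","jaw_line","pointer_tip"):
    print(t,[(w(c,d["at"]),d["confidence"]) for d in spotter.tip_of("wrist",t)])
h=cv2.cvtColor(c["img"],cv2.COLOR_RGB2HSV); m=cv2.inRange(h,(50,120,60),(75,255,255))
e=cv2.fitEllipse(cv2.convexHull(cv2.findNonZero(m))); print("ring",e,ray(c,*e[0],0))
print("pix of predicted line, pointer", px(c,[.672,.049,.05]),px(c,[.626,.061,.05]))
E
```

```text
time_s: 7.35
eef_pos: [0.5126, 0.0201, 0.1743]
eef_rot: [-0.0, 0.996, -0.091, -0.001]
wrist_force: [-0.6, -0.0, -0.5]
opening: 0.703
7.35 [0.5126 0.0201 0.1743] jawdir -100.49341449128642 z [-0.0015  0.0007 -1.    ] 0.7029547948641316 [-0.6266 -0.0446 -0.4832]
jaw_knob [(array([0.51050339, 0.02430622, 0.06876159]), 0.9), (array([0.52867347, 0.17388183, 0.02209686]), 0.33)]
jaw_line [(array([0.51172344, 0.02133587, 0.07014307]), 0.17)]
pointer_tip [(array([0.62418337, 0.06352743, 0.0472089 ]), 0.82)]
ring ((113.53112030029297, 161.53042602539062), (101.92633056640625, 277.9078063964844), 149.0119171142578) [0.59162796 0.17847081 0.        ]
pix of predicted line, pointer [227.23193106  -1.02351681] [226.79296387  80.88963018]
```

View pics/w3.png

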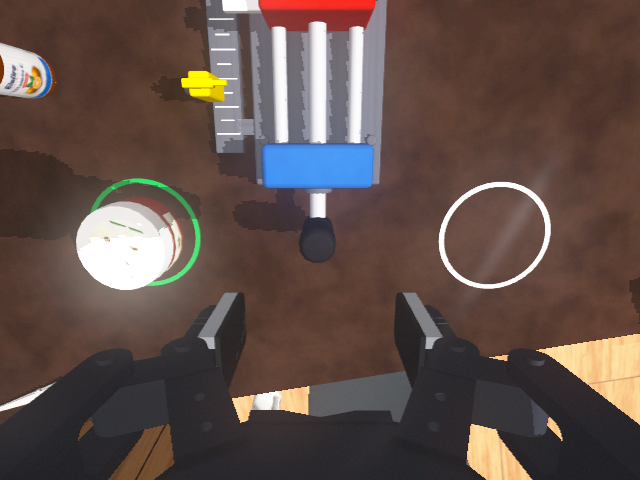

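Wrist view: knob (317,243) is centred between the fingers, the pointer is at (205,85), and the tab's edge is at the top. The pot is in the ring at (128,245). I'll descend and grip the knob.

```bash
python3 -m pendant '[[[1,0,-45,0,60],[0,0,-45,0,60],[0,0,-25,0,60],[0,0,-13,0,60],[0,0,0,0,15],[0,0,0,0,15],[0,0,0,0,15],[0,0,0,0,15]]]'; python3 c.py;  python3 - <<'E'
from h import *
for n in ("side","top"):
    c=cam(n); 
    for t in ("jaw_knob","jaw_line","pointer_tip","pot_center"):
        print(n,t,[(w(c,d["at"]).round(4),round(d["confidence"],2)) for d in spotter.tip_of(n,t)[:2]])
    p=px(c,[.64,.04,.05]).astype(int); s=c["img"][p[1]-40:p[1]+40,p[0]-50:p[0]+50]
    cv2.imwrite(f"pics/crop_{n}.png",cv2.resize(s,None,fx=6,fy=6,interpolation=cv2.INTER_CUBIC)[:,:,::-1]); print(p-[50,40])
E
```

```text
time_s: 8.55
eef_pos: [0.5152, 0.0215, 0.0488]
eef_rot: [-0.001, 0.996, -0.091, 0.001]
wrist_force: [1.1, 7.5, -0.5]
opening: 0.273
8.55 [0.5152 0.0215 0.0488] jawdir -100.45991947579243 z [ 0.0031  0.0022 -1.    ] 0.2730593982096793 [ 1.0873  7.5116 -0.5406]
side jaw_knob [(array([0.5144, 0.0203, 0.0686]), 0.87)]
side jaw_line [(array([0.6737, 0.053 , 0.0525]), 0.87)]
side pointer_tip [(array([0.6265, 0.0642, 0.0541]), 0.44)]
side pot_center [(array([0.5248, 0.1779, 0.0265]), 0.82), (array([0.6247, 0.0643, 0.0522]), 0.51)]
[302 164]
top jaw_knob []
top jaw_line [(array([0.6741, 0.0441, 0.0528]), 0.8)]
top pointer_tip []
top pot_center [(array([0.5295, 0.1688, 0.0216]), 0.61)]
[213 160]
```

View pics/crop_top.png

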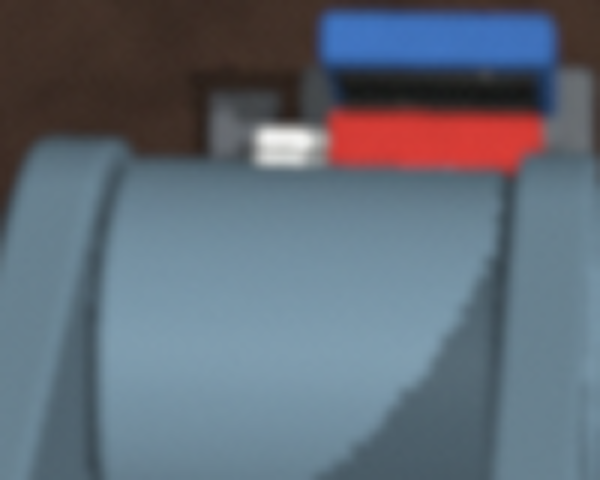

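Gripped (opening 23 mm on the 25 mm knob). The crop shows the tab at its shut position. I'll pull most of the way and look with the wrist camera.

```bash
python3 -m pendant '[[[-6,1,0,0,15],[-8,1.5,0,0,15],[-8,1.5,0,0,15],[-8,1.5,0,0,15],[-5,1,0,0,15],[0,0,0,0,15],[0,0,0,0,15]]]'; python3 c.py;  python3 - <<'E'
from h import *
for n in ("side","wrist"):
    c=cam(n); save(c,n+"5.png")
    for t in ("jaw_knob","jaw_line","pointer_tip"):
        print(n,t,[(w(c,d["at"]).round(4),round(d["confidence"],2)) for d in spotter.tip_of(n,t)[:2]])
E
```

```text
time_s: 9.93
eef_pos: [0.4819, 0.0276, 0.0489]
eef_rot: [-0.001, 0.996, -0.091, 0.004]
wrist_force: [8.9, 7.8, -8.0]
opening: 0.272
9.925 [0.4819 0.0276 0.0489] jawdir -100.48871055361201 z [ 0.0072  0.0017 -1.    ] 0.27215937694275144 [ 8.8986  7.7944 -8.0014]
side jaw_knob [(array([0.4811, 0.0293, 0.0673]), 0.95)]
side jaw_line [(array([0.6415, 0.0566, 0.0522]), 0.76), (array([0.4826, 0.0277, 0.0657]), 0.33)]
side pointer_tip [(array([0.6266, 0.0635, 0.0536]), 0.5)]
wrist jaw_knob [(array([0.4794, 0.0291, 0.0711]), 0.57)]
wrist jaw_line []
wrist pointer_tip []
```

View pics/wrist5.png

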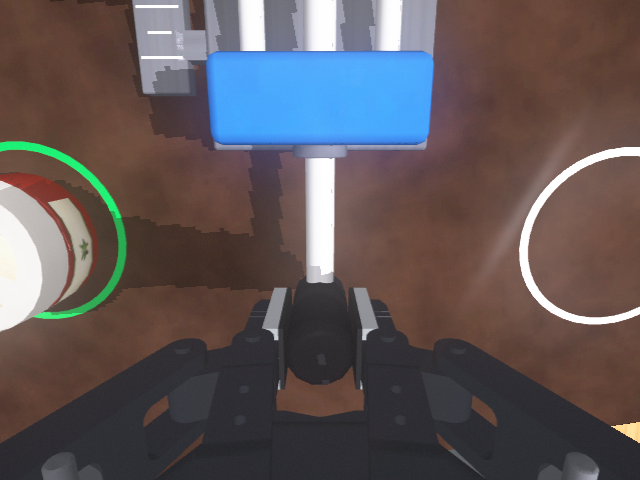

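The knob is held and has come out about 34 mm; the line is out of the wrist view. I'll check with a side crop.

Run:
```python
from h import *
c=cam("side"); p=px(c,[.632,.058,.05]).astype(int); a=p-[33,25]; print(a)
s=c["img"][a[1]:a[1]+50,a[0]:a[0]+66]
cv2.imwrite("pics/side6.png",cv2.resize(s,None,fx=12,fy=12,interpolation=cv2.INTER_CUBIC)[:,:,::-1])
```

```text
[312 175]
```

View pics/side6.png

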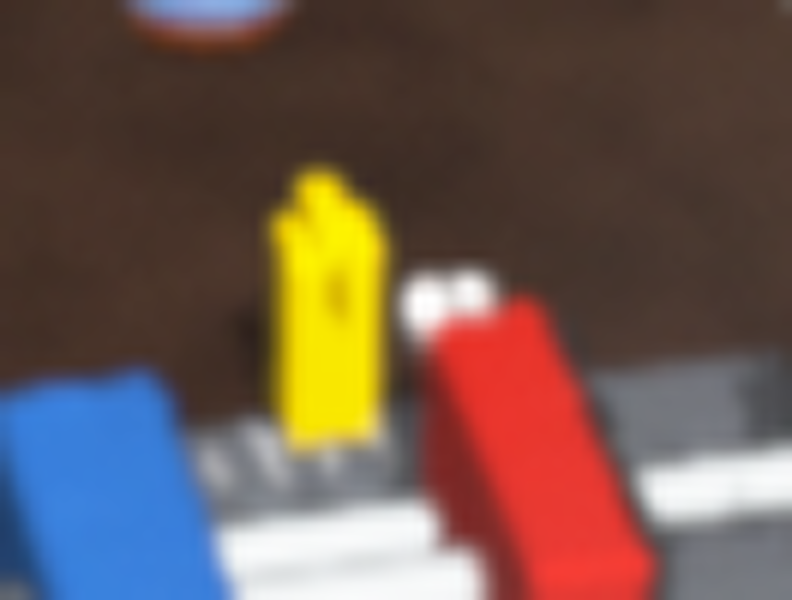

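Run:
```python
from h import *
c=cam("side"); d=np.array([.983,-.182,0])
for n,u,v in (("line",312+450/12,175+290/12),("tabL",312+410/12,175+300/12),("tabR",312+490/12,175+285/12),("tip",312+340/12,175+295/12)):
    p=ray(c,u,v,.05); print(n,p.round(4),(p@d).round(4))
print(px(c,[.6255,.061,.05])-[312,175], px(c,[.64,.055,.05])-[312,175])
def m(t):
    z=[]
    for i in range(8):
        cam_=cam("side"); r=spotter.tip_of("side",t)
        if r and r[0]["confidence"]>.4: z.append(w(cam_,r[0]["at"]))
    z=np.array(z); print(t,np.median(z,0).round(4),np.round(z@d,4))
m("jaw_line"); m("pointer_tip")
```

```text
line [0.6422 0.0587 0.05  ] 0.6206
tabL [0.6348 0.0588 0.05  ] 0.6133
tabR [0.649  0.0573 0.05  ] 0.6275
tip [0.6245 0.0646 0.05  ] 0.6021
[29.5176463  25.47736307] [37.29333301 25.44882681]
jaw_line [0.6381 0.0575 0.0509] [0.622  0.6173 0.6185 0.6166 0.6151 0.6157 0.6175 0.6182]
pointer_tip [0.6249 0.0619 0.0522] [0.4299 0.5999 0.6047 0.6045 0.6035 0.6008 0.607 ]
```

```bash
python3 -m pendant '[[[-5,1,0,0,15],[-5,1,0,0,15],[-3,0.4,0,0,15],[0,0,0,0,15],[0,0,0,0,15]]]'
python3 - <<'E'
from h import *
c=cam("side"); a=[312,175]
s=c["img"][a[1]:a[1]+50,a[0]:a[0]+66]
cv2.imwrite("pics/side7.png",cv2.resize(s,None,fx=12,fy=12,interpolation=cv2.INTER_CUBIC)[:,:,::-1])
d=np.array([.983,-.182,0])
for t in ("jaw_line","pointer_tip","jaw_knob"):
    z=[]
    for i in range(8):
        k=cam("side"); r=spotter.tip_of("side",t)
        if r and r[0]["confidence"]>.4: z.append(w(k,r[0]["at"]))
    z=np.array(z); print(t,np.median(z,0).round(4),np.round(z@d,4)) if len(z) else print(t)
E
python3 c.py
```

```text
time_s: 12.65
eef_pos: [0.4694, 0.0299, 0.0489]
eef_rot: [-0.001, 0.996, -0.091, 0.004]
wrist_force: [10.3, 9.1, -9.6]
opening: 0.269
jaw_line [0.6249 0.0603 0.0505] [0.6044 0.6048 0.6024 0.6022 0.6053 0.604  0.6028 0.6027]
pointer_tip [0.6264 0.063  0.0527] [0.605  0.6046 0.6027 0.6007 0.6043 0.6041 0.605  0.6027]
jaw_knob [0.4692 0.0312 0.0675] [0.4552 0.4553 0.4556 0.4569 0.4557 0.4562 0.4583 0.4546]
15.1 [0.4694 0.0299 0.0489] jawdir -100.49839890884472 z [ 0.0081  0.0017 -1.    ] 0.2677781539013508 [ 10.7611   8.2065 -10.5825]
```

View pics/side7.png

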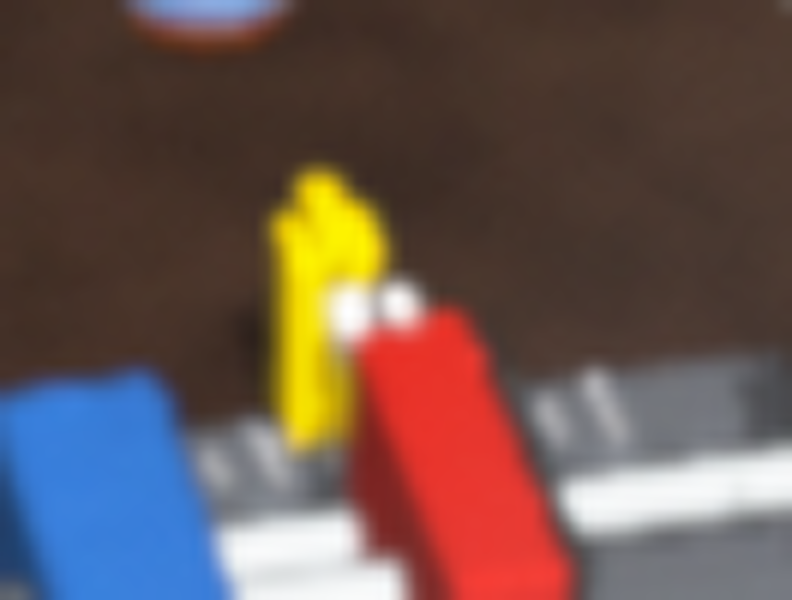

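Line at crop (377,295), between the two white halves; pointer tip around (345,290). The pixels put the line about 3–4 mm short, while the detector says about 0–1 mm. I'll split the difference with 2 mm more and compare.

```bash
python3 -m pendant '[[[-1,0.2,0,0,15],[-1,0.2,0,0,15],[0,0,0,0,15],[0,0,0,0,15]]]'
python3 - <<'E'
from h import *
c=cam("side"); a=[325,188]
s=c["img"][a[1]:a[1]+26,a[0]:a[0]+30]
big=cv2.resize(s,None,fx=20,fy=20,interpolation=cv2.INTER_NEAREST)
cv2.imwrite("pics/side8.png",big[:,:,::-1])
d=np.array([.983,-.182,0])
for n in ("side","top"):
  for t in ("jaw_line","pointer_tip","pot_center"):
    z=[]
    for i in range(8):
        k=cam(n); r=spotter.tip_of(n,t)
        if r and r[0]["confidence"]>.4: z.append(w(k,r[0]["at"]))
    if len(z): z=np.array(z); print(n,t,np.median(z,0).round(4),np.round(z@d,4))
E
python3 c.py
```

```text
time_s: 15.6
eef_pos: [0.4675, 0.0302, 0.0489]
eef_rot: [-0.001, 0.996, -0.092, 0.004]
wrist_force: [10.5, 8.4, -10.5]
opening: 0.271
side jaw_line [0.6243 0.0607 0.0516] [0.6029 0.6017 0.6012 0.6023 0.6035 0.6013 0.6033 0.6026]
side pointer_tip [0.6252 0.0632 0.0536] [0.5997 0.6023 0.6042 0.6039 0.6054 0.6028 0.6032]
side pot_center [0.5241 0.1743 0.0246] [0.6202 0.4871 0.4812 0.4834 0.483  0.4831]
top jaw_line [0.6246 0.0536 0.0492] [0.6042 0.6056 0.6031 0.6037 0.6051 0.6059 0.6016 0.6041]
top pointer_tip [0.6248 0.0596 0.0503] [0.6027 0.6032 0.6046 0.6039 0.6033 0.6025 0.6029 0.6205]
top pot_center [0.5283 0.1683 0.0231] [0.4883 0.489  0.4879 0.488  0.4896 0.4887 0.4927 0.4889]
20.45 [0.4675 0.0302 0.0489] jawdir -100.4997519158622 z [ 0.0083  0.0017 -1.    ] 0.27187729736958977 [ 10.7235   7.8275 -10.0927]
```

View pics/side8.png

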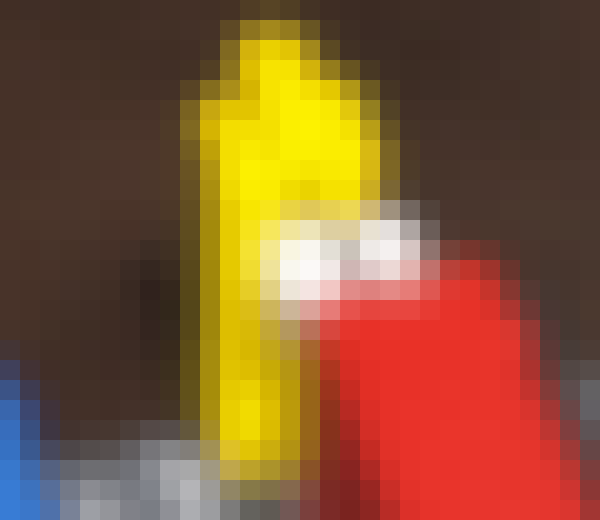

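Crop: the line, at (350,255) between the white halves, now overlaps the pointer. The top camera sees both again, so I'll do one numeric pixel check there.

Run:
```python
from h import *
c=cam("top"); d=np.array([.983,-.182,0]); h=cv2.cvtColor(c["img"],cv2.COLOR_RGB2HSV)
p=px(c,[.625,.057,.05]).astype(int); print(p)
x0,y0=p-[10,9]; print("cols from",x0)
for y in range(y0,y0+18): print(y,' '.join("%3d/%3d"%(h[y,x,2],h[y,x,1]) for x in range(x0,x0+22)))
yy,xx=np.where(cv2.inRange(h,(20,150,120),(35,255,255))[y0:y0+18,x0-8:x0+22]); xx=xx+x0-8; yy=yy+y0
for x in sorted(set(xx)): r=yy[xx==x].mean(); print(x,r,len(yy[xx==x]),(ray(c,x,r,.05)@d).round(4))
```

```text
[255 208]
cols from 245
199  52/ 88  59/ 17  93/ 16 120/ 15 131/ 14 132/ 14 126/ 12 122/ 15 124/ 14 127/ 18 126/ 18 121/ 17 107/ 17  81/  3  59/ 39  48/ 85  55/ 28  80/ 13 100/ 20 101/ 23  90/ 23  79/ 23
200  53/ 82  62/ 21  98/ 13 129/ 14 143/ 11 145/  9 140/  9 137/  9 142/  9 148/  9 148/ 12 137/ 11 114/ 13  82/  6  58/ 48  47/ 81  53/ 29  81/ 16  98/ 18  96/ 21  84/ 24  76/ 23
201  52/ 83  60/ 13  95/ 13 124/ 14 138/ 11 141/  9 140/  9 140/  9 148/  9 154/  8 154/ 10 143/ 12 117/ 13  80/  6  55/ 51  45/ 85  53/ 29  78/ 10  98/ 21  95/ 21  82/ 19  76/ 13
202  49/ 83  59/ 17  90/ 17 114/ 20 122/ 17 125/ 16 125/ 14 126/ 14 130/ 14 133/ 13 133/ 13 125/ 16 104/ 17  72/  7  50/ 46  41/ 81  51/ 25  78/ 10  99/ 21  99/ 23  86/  9  97/ 68
203  62/111  68/ 56  88/  6 107/ 14 117/ 17 123/ 21 126/ 16 124/ 16 121/ 19 121/ 19 118/ 19 114/ 20  99/ 15  74/  3  58/ 26  53/ 43  62/ 16  85/ 12 104/ 20 104/ 20  95/ 21 122/109
204 120/155 123/131 128/ 86 126/ 38 125/  4 138/ 13 145/ 12 140/ 13 134/ 13 135/ 13 140/  9 143/  5 137/  4 126/  4 120/  6 120/ 11 119/  6 118/  2 121/ 11 119/ 13 115/ 24 141/
[... 1691 characters left out ...]
  94/ 11  87/ 15  82/ 12  79/ 10  69/  4  61/ 21  60/ 38  59/ 30  64/ 12  72/  7  78/ 13  80/ 13  79/  6  78/ 20
215 122/165 125/165 130/165 140/166 145/160 133/132 113/ 61 104/  7  97/ 11  84/ 12  75/ 17  68/ 15  55/  5  44/ 46  42/ 85  43/ 65  52/ 25  63/  8  71/ 14  73/ 17  73/ 21  71/ 11
216 117/161 122/155 126/148 132/149 138/146 128/122 106/ 60  92/  6  91/ 17  84/ 18  77/ 17  68/ 15  54/  5  46/ 44  43/ 89  44/ 70  52/ 15  64/  8  71/ 18  73/ 21  73/ 21  73/ 10
239 207.5 2 0.6057
240 207.5 4 0.6058
241 207.5 6 0.6058
242 209.0 9 0.6028
243 208.5 10 0.6039
244 209.0 11 0.6029
245 209.5 12 0.6019
246 210.5 12 0.5999
247 210.5 10 0.6
248 211.0 9 0.599
249 211.5 8 0.598
250 208.5 2 0.6041
```

In the top picture the dark line (row ≈208.1) and the pointer tip (row ≈208) coincide to within about 1 mm.

```bash
python3 -c "
from h import *
print(order.hand_in())"; python3 c.py
```

```text
the job is handed in; nothing more can be done
None
the job is handed in; nothing more can be done
```

I slid the pot into the green ring, pulled the knob until the black line met the yellow pointer, and handed in while still gripping it. The hand-in gives no verdict.

- **Pot:** I gripped it low, slid it along the surface and let it go. The wrist picture put it about 1 mm from the ring's centre. Later detector readings were 4–6 mm off the ring's centre, still within the 12 mm allowed.
- **Jaw:** I pulled the knob out about 48 mm. In the last top picture the line and pointer tip coincide to within about 1 mm. The detector put the line +0.8 mm from the pointer in the top view and −1 mm in the side view.
- **Disagreement:** just before the final 2 mm pull, my reading of a side-camera crop suggested the line was still 3–4 mm short, while the detector said 0–1 mm. I split the difference. The side crop taken afterwards shows the line overlapping the pointer.
- **Grip at hand-in:** the fingers were steady at an opening of about 23 mm. The wrist force was about 11 N along the pull plus about 8 N sideways from a slight misalignment.
- **Bystanders and time:** my moves stayed clear of the dropper bottle, jar and card packet, but I did not measure their positions again at the end. The clock was at about 20.5 s of the 45 s allowed.

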